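# Read a test cassette through the bench lens

## Task

Take the reading lens off its rest by the handle and bring it over the result window of the test cassette on the reading stage: glass centred over the window, level, and at the focal height marked by the black collar partway up the stage's post (middle of the lens as high as the middle of the collar). Finish while still holding the lens there, steady and carried by the gripper alone; do not put it down or let go. Leave the cassette, the collar and the things round about as they are.

Things in the scene. Friction and masses are not known exactly. Their poses are not given: they have to be found in the camera images.
- lens: Reading lens, loose, about 120 g: clear glass in a round black rim (72 mm across, 12 thick), straight square black handle 16 x 16 mm. Origin under the middle of the glass at the height of the handle's underside; x from handle to glass, z up. Handle from x = -33 to -163 mm, mid-height z = 8 mm. Centre of mass in the handle, near x = -90. Starts level on the rest, underside 45 mm above the bench.
- lens_center (a point): Middle of the lens glass, halfway through its thickness (lens frame 0, 0, 8 mm).
- lens_grip (a point): Middle of the handle's free span, where it can be taken from above, 100 mm behind the middle of the glass (lens frame -100, 0, 8 mm); axes as the lens. The space beside and beneath it is open down to the rest's base plate, 10 mm above the bench.
- rest: Fixed grey lens rest: base plate 200 x 70 x 10 mm, two supports 45 mm high: a 30 x 30 mm block under the glass (x = 105 mm) and a saddle 16 x 40 mm under the handle's tail (x = -55), with 7 mm high cheeks 4 mm clear of the handle. Origin: underside, beneath the lens's grip point; x towards the glass. The lens lifts straight up.
- stage: Fixed grey reading stage, a plate 130 x 120 x 12 mm. At x = 56 mm, y = 0 it carries an upright steel post 10 mm thick with a black foot 10 mm high and a black ball on top, 205 mm above the bench. Origin: centre of the underside, z up.
- collar_mark (a point): Middle of the black collar partway up the stage's post, between its foot and the ball on top (disc 24 mm across, 8 mm thick), the focal height mark. It is 90 to 160 mm above the bench, differently set each time; friction of about 4 N keeps it in place. Axes as the stage, z up.
- cassette: White flat test cassette, loose, 22 x 70 x 5 mm, lying on the stage. Origin: centre of its underside; y along its length. It has an oblong result window near the middle with two thin lines across, and a round sample well near its -y end.
- window (a point): Centre of the cassette's result window, on its top face, 8 mm from the cassette's middle towards +y; about 17 mm above the bench.
- reagent: Small white reagent bottle, 32 mm across, 60 mm high. Bystander, loose; leave it where it stands. Origin: centre of its underside.
- microplate: White 96-well plate, 85 x 127 x 14 mm. Bystander, loose; leave it where it stands. Origin: centre of its underside.
- tuberack: White block with a row of five capped tubes, 60 x 160 mm, 82 mm high overall. Bystander, loose; leave it where it stands. Origin: centre of its underside.
- jar: Small pale jar with a white lid, 44 mm across, 70 mm high. Bystander, loose; leave it where it stands. Origin: centre of its underside.

How it is judged:
By the outcome, as a careful person would: the job done as asked, in the order asked, and still so for the second after the job is handed in, while the arm keeps its last pose, push and grip.
It also fails if it takes over 48 s, if anything falls off the work surface, if the arm or the gripper's body presses on something with over 40 N, if the wrist force passes 120 N, or if a joint passes its speed limit or range.

## Robot

A 6-joint arm with a two-finger parallel gripper is mounted at the origin on the work surface. World frame = base frame: x ahead of the robot, y to its left, z up, the work surface at z = 0. Lengths are in m, angles in rad, forces in N, time in s.
With the tool pointing down it reaches from about 0.325 to 0.9 m from the base axis. Payload 6.1 kg.
Tool frame: the origin (TCP) lies between the finger pads; the fingertips stand 8 mm ahead of it and the grasp point (between the pads) lies 11 mm behind it; z points along the fingers, y is the line along which they close (so a half turn about z gives the same grasp; the last joint's range is limited). The gripper opens to 85 mm and grips with 20 to 120 N. Pads are 22 mm wide; open, the fingers measure 114 mm over their backs; the gripper's body (76 mm by 85 mm) begins 54 mm behind the grasp point. The pads swing forward as they close: fully open they stand 13 mm farther back than shut.
Start: joints at [1.032, 0.22, 1.526, -0, 1.395, -0.126], TCP at [0.251, 0.572, 0.239] pointing down, gripper open.
Joint ranges: [-2.98, 2.98], [-0.91, 2.08], [0.09, 2.57], [-1.24, 4.39], [0.2, 2.65], [-2.68, 2.68]. Speed limits (rad/s): [2.57, 2.57, 3.01, 3.14, 3.14, 3.14].

## Interface

Orientations are given as a unit quaternion [w, x, y, z].
In Python, from workcell import arm gives the robot as it stands.
- The arm moves only by the shell command python3 -m jog 'ROWS' [FORCE]. ROWS is JSON, a list of rows, each a list of 5 numbers: the closure, from 0 (fully open) to 1 (shut), then the shift along the world's x, y, z in units of 25 mm (1.0 is 25 mm), then the turn about the world's z in units of 6 degrees (1.0 is 6 degrees). In form: [[fingers, dx, dy, dz, roll], ...]. A call has 1 to 8 rows; each row is the pose to reach, as a shift and turn from the pose commanded when the call began; what a row does not reach only later rows make up. A row lasts 1/12 s, in which the tool goes at most 41.7 mm and 7.16 degrees, less where a joint would pass 70% of its speed; a pose out of reach is approached as far as the arm can. A call with a gripper value outside its range is refused whole. The fingers move at their own pace and stop on an object; FORCE is the grip in N (left out, the last holds). Time passes only in rows, so rows that repeat a pose let the fingers close. It gives the time, the measured TCP pose, the force, the opening and the grip force at its end, in the units of the state.
- arm.sense(): the state, without advancing time (a new reading comes with each control period).
- arm.grab_frame(name): name is "side" or "top"; returns a dict with "image" (420x560x3 uint8, red, green, blue), "vfov" (degrees; the focal length in pixels is half the picture's height over the tangent of half this angle, whatever the lens; pixels are square), "cx", "cy" (the principal point, pixels), "R" (3x3) and "t" (3): a world point X has camera coordinates R X + t. Camera axes: x right, y down, z forward; pixel columns grow to the right and rows downward; lengths in m; the calibration is good to about 2 mm. A picture is of the moment at which its call begins. There is no depth.
- arm.job_done(): hands the job in; it is judged then, once.
The state is a dict: "t": time; "q": joint angles; "qd": joint speeds; "effort": joint torques, N m; "eef_pos": TCP position; "eef_rot": TCP orientation; "force": force on the tool from outside, world axes, zero at the start; "wrist_torque": the same for the moment, N m; "finger_gap": finger opening in m; "finger_force": force on a finger pad.
Only numpy, scipy, OpenCV 4.12 (cv2) and the standard library are available. Lean on these libraries where they do the work, as an engineer would, in place of code of your own. Each camera call takes 0.05 s, during which the arm holds its last target. There are 200 camera calls.

## Working session

There is one attempt and no reset: what is moved stays moved. The work goes in short steps, Python scripts to look and compute and a shell command to move; the robot and the scene stay as the last step left them, time stands still between calls to the robot, and variables do not carry over. Pictures are saved under pics/ and viewed, at most 10 in all, crops included, and the job is handed in when it is done.

```bash
mkdir -p pics; ls; cat > h.py <<'E'
import numpy as np,cv2,pickle
def load(n): return pickle.load(open(f'{n}.pkl','rb'))
def ray(f,u,v):
    F=f['image'].shape[0]/2/np.tan(np.radians(f['vfov'])/2)
    d=np.array([(u-f['cx'])/F,(v-f['cy'])/F,1.]); R=np.array(f['R']);t=np.array(f['t'])
    return -R.T@t, R.T@d
def onz(f,u,v,z):
    o,d=ray(f,u,v); return o+d*(z-o[2])/d[2]
def proj(f,X):
    F=f['image'].shape[0]/2/np.tan(np.radians(f['vfov'])/2)
    c=np.array(f['R'])@np.array(X)+np.array(f['t']); return F*c[0]/c[2]+f['cx'],F*c[1]/c[2]+f['cy']
def tri(fa,a,fb,b):
    o1,d1=ray(fa,*a);o2,d2=ray(fb,*b)
    s=np.linalg.lstsq(np.c_[d1,-d2],o2-o1,rcond=None)[0]
    p,q=o1+s[0]*d1,o2+s[1]*d2; return (p+q)/2,np.linalg.norm(p-q)
E
python3 - <<'E'
from workcell import arm
import pickle,cv2
for n in('top','side'):
    f=arm.grab_frame(n);pickle.dump(f,open(n+'.pkl','wb'))
    cv2.imwrite(f'pics/{n}0.png',f['image'][:,:,::-1]); print(n,f['vfov'],f['cx'],f['cy'],f['R'],f['t'])
print(arm.sense())
E
```

```text
pics
top 44.62646318491801 277.34402189626684 223.79888781445146 [[-0.01500973 -0.99985362 -0.00821246]
 [-0.99766125  0.01552357 -0.06656617]
 [ 0.06668391  0.00719411 -0.99774822]] [0.02526852 0.56678605 1.74078712]
side 52.813929948502604 278.98934464690836 209.1934580797639 [[-0.98996954 -0.14031674 -0.01647779]
 [-0.08468129  0.68267962 -0.72579447]
 [ 0.11309017 -0.71711906 -0.68771423]] [0.56502929 0.10786188 1.10827677]
{'t': 0.1, 'q': array([ 1.03189590e+00,  2.21158302e-01,  1.52751965e+00, -1.81041151e-05,
        1.39470184e+00, -1.26097370e-01]), 'qd': array([-1.58378216e-05, -5.87237285e-04, -1.42606489e-03,  1.84633289e-03,
        6.11583153e-04, -1.11998949e-04]), 'effort': array([ 2.17745855e-04, -4.98248506e+01, -3.90543687e+01, -2.48113174e-04,
        5.69180687e-03, -2.40509002e-05]), 'eef_pos': array([0.25046331, 0.5720274 , 0.23828964]), 'eef_rot': array([-2.83244570e-04,  2.04937500e-01,  9.78774654e-01, -8.47538793e-04]), 'force': array([ 0.54760844, -0.47649456,  0.04356297]), 'wrist_torque': array([ 0.01402239, -0.0379111 ,  0.01606243]), 'finger_force': 0.0, 'finger_gap': 0.0852312162049186}
```

View pics/top0.png

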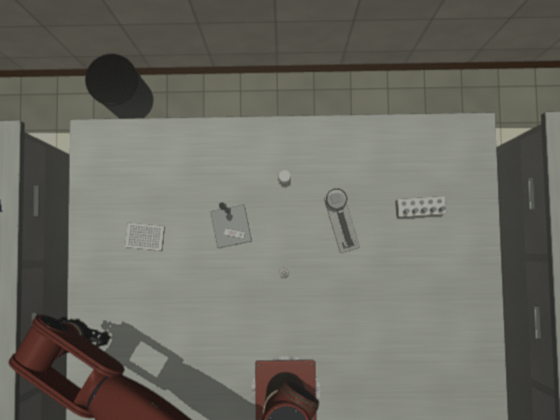

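View pics/side0.png

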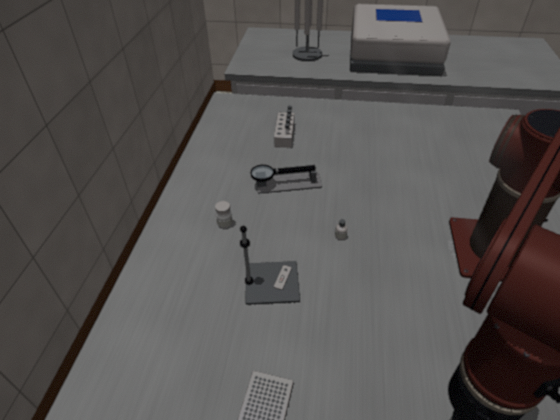

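Top: lens glass at about (337,199), its handle running to (348,245); stage at (231,226), post at about (225,208). Side: lens glass at (263,173), stage at (271,283), collar at about (245,243). Next, enlarged crops.

```bash
python3 - <<'E'
from h import *
def crop(n,x,y,w,h,s):
    c=load(n)['image'][y:y+h,x:x+w,::-1]; c=cv2.resize(c,None,fx=s,fy=s,interpolation=cv2.INTER_CUBIC)
    for k in range(0,w,10): cv2.putText(c,str(x+k),(k*s,10),0,.33,(0,0,255),1); cv2.line(c,(k*s,12),(k*s,18),(0,0,255),1)
    for k in range(10,h,10): cv2.putText(c,str(y+k),(0,k*s),0,.33,(0,0,255),1)
    return c
A=crop('top',195,190,80,60,5);B=crop('top',305,185,80,70,5)[:350]
C=crop('side',225,220,80,85,5)[:425];D=crop('side',245,155,80,50,5)
cv2.imwrite('pics/c1.png',np.hstack([np.vstack([A,D]),np.vstack([B[:,:400],np.zeros((200,400,3),np.uint8)])])[:550])
cv2.imwrite('pics/c2.png',C)
E
```

```text
(no output)
```

View pics/c1.png

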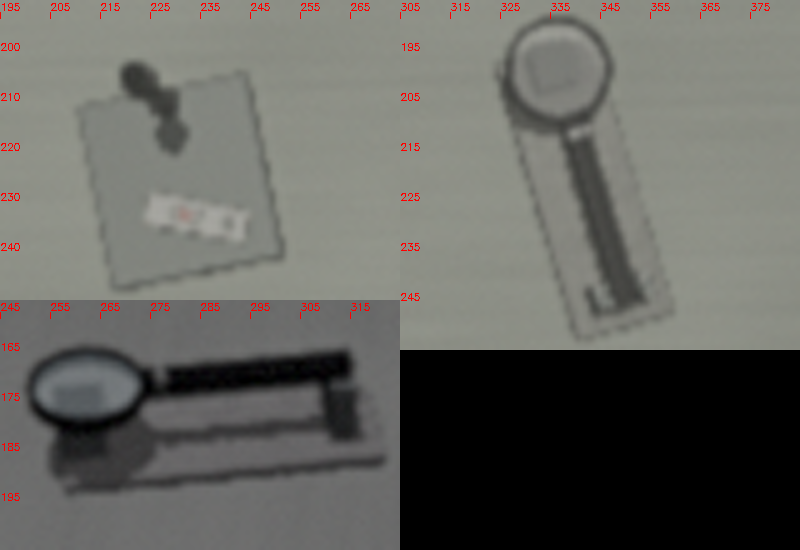

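View pics/c2.png

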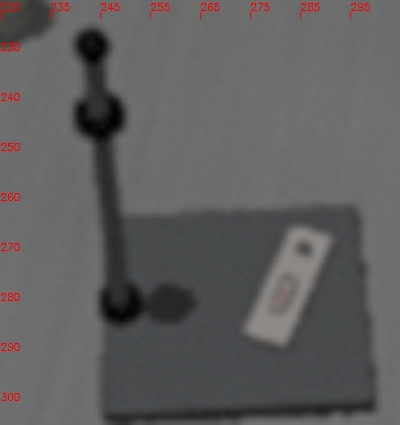

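Top crop: lens rim centred near (336.5,199), handle running from (340,212) to (349,246); cassette at about (234,233), collar at about (227,210). Side crop: collar at about (244.5,243), ball (243.5,229), foot (249,281), window about (281.5,278.5), with the well at (285.5,270). The well is the cassette's -y end.

```bash
cat > m.py <<'E'
from h import *
T,S=load('top'),load('side')
def mask(f,x,y,w,h,lo,hi,k=8):
    g=cv2.cvtColor(f['image'],cv2.COLOR_RGB2GRAY)
    sub=cv2.resize(g[y:y+h,x:x+w],None,fx=k,fy=k,interpolation=cv2.INTER_CUBIC)
    return cv2.inRange(sub,lo,hi)
def cont(m,x,y,k=8):
    c=max(cv2.findContours(m,cv2.RETR_EXTERNAL,cv2.CHAIN_APPROX_NONE)[0],key=cv2.contourArea)
    return (c[:,0]+.5)/k-.5+[x,y], cv2.contourArea(c)/k/k
E
python3 - <<'E'
from m import *
g=cv2.cvtColor(T['image'],cv2.COLOR_RGB2GRAY);gs=cv2.cvtColor(S['image'],cv2.COLOR_RGB2GRAY)
print('top row232',g[232,205:255],'\ncol lens row199',g[199,325:350],'\nhandle row230',g[230,325:360])
print('side row278',gs[278,240:305],'\nrow243',gs[243,235:255],'\nrow173',gs[173,245:280],'\ncol300',gs[160:195,300])
# stage top
p,a=cont(mask(T,195,195,70,60,0,122),195,195);print('stage',a)
P=np.array([onz(T,*q,.012)[:2] for q in p],np.float32);print(cv2.minAreaRect(P*1000))
for n,f,b in(('T',T,(220,225,30,20)),('S',S,(268,260,28,35))):
    p,a=cont(mask(f,*b,140 if n=='T' else 110,255),b[0],b[1])
    P=np.array([onz(f,*q,.017)[:2] for q in p],np.float32);print('cas',n,a,cv2.minAreaRect(P*1000))
E
```

```text
top row232 [145 144 145 146 145 145 146 145 140 126 127 130 131 129 130 129 131 130
 136 152 163 163 163 157 147 145 141 144 148 147 144 158 163 162 159 153
 151 148 149 145 135 132 131 127 115 127 141 142 140 141] 
col lens row199 [112  82  95 125 129 120 114 121 123 122 123 122 123 121 123 122 125 127
 128 130 120  88 101 132 138] 
handle row230 [143 143 143 142 143 144 142 131 113 124 134 135 136 135 134 135 126  91
  67  69  73  69  71  94 125 135 136 133 128 124 133 140 141 141 141]
side row278 [109 110 111 108  90  51  33  43  49  45  35  19  36  58  69  56  47  41
  37  41  43  44  50  60  73  74  75  75  73  74  75  73  73  74  73  72
  84 114 134 126 112 114 115 106 122 134 113  82  72  73  73  73  73  74
  74  75  72  71  91 108 111 111 110 110 110] 
row243 [108 110 111 107  84  34  14  26  31  38  33  19   3   8  40  86 107 110
 109 107] 
row173 [110 110 110 108  98  69  59  96 119 119 107  95  91  93  91  91  90  91
  90  93 104 115 118 120 119 119 106  69  26   6  13  20  27  26  16] 
col300 [108 108 109 110 110  97  58  20   6   6   2  20  56  89 103 104 102 101
  89  63  55  68  88  99 101 100 100  92  68  65  91 108 108 109 107]
stage 145.3671875
((616.677978515625, 192.4465789794922), (76.00379943847656, 36.91810989379883), 34.09922409057617)
cas T 125.03125 ((538.0789794921875, 167.1570587158203), (72.2805404663086, 24.719541549682617), 77.82569122314453)
cas S 193.8984375 ((538.4447021484375, 167.66497802734375), (70.58090209960938, 21.911226272583008), 78.2088394165039)
```

```bash
python3 - <<'E'
from m import *
np.set_printoptions(precision=4,suppress=True)
print('window side',onz(S,281.3,278.6,.017))
p,a=cont(mask(T,195,195,70,60,0,136),195,195)
P=np.array([onz(T,*q,.012)[:2] for q in p],np.float32);h=cv2.convexHull(P)
print('stage T',a,cv2.minAreaRect(P*1000))
# side stage
m=mask(S,235,255,75,55,0,95);m=cv2.morphologyEx(m,cv2.MORPH_OPEN,np.ones((60,60)))
p,a=cont(m,235,255);P=np.array([onz(S,*q,.012)[:2] for q in p],np.float32);print('stage S',a,cv2.minAreaRect(P*1000))
# collar
def blob(f,b,th,o):
    m=mask(f,*b,0,th);m=cv2.morphologyEx(m,cv2.MORPH_OPEN,cv2.getStructuringElement(2,(o,o)))
    p,a=cont(m,b[0],b[1]);return p,a,p.min(0),p.max(0),cv2.fitEllipse(p.astype(np.float32))
for nm,b in(('ball',(235,222,18,13)),('collar',(235,235,20,18)),('foot',(240,272,14,20))): print(nm,blob(S,b,65,40)[1:])
# lens rim
p,a,*r=blob(S,(245,160,40,35),80,4); print('S rim',a,r)
hS=np.array([[x,y] for x,y in p if x<271]);print('S ell',cv2.fitEllipse(hS.astype(np.float32)))
p,a,*r=blob(T,(318,182,40,70),108,2);print('T rim',a,r)
hT=np.array([[x,y] for x,y in p if y<203 and not(x<330 and y>198)]);eT=cv2.fitEllipse(hT.astype(np.float32));print('T ell',eT)
C=onz(T,*eT[0],.053);print('C from T',C,'proj S',proj(S,C))
# handle: top
p,a=cont(mask(T,330,213,30,32,0,100),330,213);P=np.array([onz(T,*q,.061)[:2] for q in p],np.float32);print('handle T',cv2.minAreaRect(P*1000))
p,a=cont(mask(S,280,160,28,18,0,50),280,160);P=np.array([onz(S,*q,.056)[:2] for q in p],np.float32);print('handle S',cv2.minAreaRect(P*1000), a)
E
```

```text
window side [0.5399 0.1752 0.017 ]
stage T 1492.9453125 ((573.3197021484375, 179.7088623046875), (162.59494018554688, 128.48072814941406), 10.518471717834473)
stage S 1935.71875 ((562.3140869140625, 183.88739013671875), (132.54330444335938, 129.02227783203125), 10.634218215942383)
ball (37.46875, array([239.8125, 225.4375]), array([246.3125, 232.8125]), ((243.0092315673828, 228.9857177734375), (6.465961456298828, 7.409019947052002), 165.01425170898438))
collar (82.2421875, array([239.5625, 237.3125]), array([249.5625, 248.4375]), ((244.4930419921875, 242.79273986816406), (9.929525375366211, 10.674943923950195), 177.7278594970703))
foot (77.625, array([244.5625, 274.1875]), array([253.4375, 285.3125]), ((249.00399780273438, 279.8990478515625), (9.130829811096191, 11.012975692749023), 174.77818298339844))
S rim 704.0234375 [array([249.6875, 163.6875]), array([284.4375, 193.5625]), ((267.09320068359375, 178.31369018554688), (30.238670349121094, 35.073768615722656), 106.16349029541016)]
S ell ((263.7652587890625, 178.35572814941406), (24.78887367248535, 32.18911361694336), 154.27064514160156)
T rim 681.28125 [array([324.0625, 187.9375]), array([354.1875, 248.3125]), ((339.5105895996094, 215.11221313476562), (22.723552703857422, 61.480228424072266), 166.2797393798828)]
T ell ((336.2364196777344, 198.73826599121094), (21.488840103149414, 21.74631690979004), 55.123043060302734)
C from T [ 0.6466 -0.184   0.053 ] proj S (np.float64(262.37244090403533), np.float64(172.44327887570128))
handle T ((544.5413818359375, -208.9521942138672), (118.83069610595703, 24.344684600830078), 17.192617416381836)
handle S ((554.1953125, -205.3966522216797), (89.40556335449219, 29.11636734008789), 15.248233795166016) 157.796875
```

```bash
python3 - <<'E'
from m import *
np.set_printoptions(precision=4,suppress=True)
f0=onz(S,249.0,279.9,.017);b0=onz(S,243.0,229.0,.197);print('foot',f0,'ball',b0)
th=np.radians(12);print('stage org from foot',f0[:2]-.056*np.array([np.cos(th),np.sin(th)]))
for xy in(f0[:2],b0[:2],(f0+b0)[:2]/2):
    from scipy.optimize import brentq
    print('collar z',brentq(lambda z:proj(S,[*xy,z])[1]-242.8,.05,.2),'foot/ball', [proj(T,[*xy,z]) for z in(.017,.197)])
g=255-cv2.cvtColor(T['image'],cv2.COLOR_RGB2GRAY).astype(float)
# top dark blob of collar/ball
pts=[]
for v in range(216,241):
    w=np.clip(g[v,330:360]-150,0,None); c0=int(np.argmax(np.convolve(w,np.ones(5),'same')));s=slice(max(c0-4,0),c0+5)
    u=(w[s]*np.arange(330,360)[s]).sum()/w[s].sum();pts.append((u,v))
P=np.array([onz(T,*q,.059)[:2] for q in pts]);k=np.polyfit(P[:,0],P[:,1],1);print('handle fit',k,np.degrees(np.arctan(k[0])),'y at .6466',np.polyval(k,.6466),np.std(P[:,1]-np.polyval(k,P[:,0])))
g2=255-cv2.cvtColor(S['image'],cv2.COLOR_RGB2GRAY).astype(float)
pts=[]
for u in range(280,307):
    w=np.clip(g2[162:177,u]-165,0,None);pts.append((u,(w*np.arange(162,177)).sum()/w.sum()))
P=np.array([onz(S,*q,.055)[:2] for q in pts]);k=np.polyfit(P[:,0],P[:,1],1);print('handle S',k,np.degrees(np.arctan(k[0])),np.polyval(k,.6466))
E
```

```text
foot [0.6175 0.1891 0.017 ] ball [0.6184 0.1903 0.197 ]
stage org from foot [0.5627 0.1775]
collar z 0.15173494269117677 foot/ball [(np.float64(227.16154637474568), np.float64(210.04798666098952)), (np.float64(221.00506197121246), np.float64(204.627733823086))]
collar z 0.152938611561264 foot/ball [(np.float64(226.81028799034942), np.float64(209.7941668576623)), (np.float64(220.61431516777176), np.float64(204.34542164448416))]
collar z 0.15233677712622035 foot/ball [(np.float64(226.9859137713254), np.float64(209.92107429437195)), (np.float64(220.80968434529467), np.float64(204.48657468182822))]
handle fit [ 0.278  -0.3603] 15.534419021769347 y at .6466 -0.18060734786801355 0.000331438728834371
handle S [ 0.2714 -0.3566] 15.182464993243874 -0.18112776636223993
```

```bash
python3 -m jog '[[0,0.5,-1.3,0,0.3],[0,1,-2.6,0,0.6],[0,1.5,-3.9,0,0.9],[0,2,-5.2,0,1.2],[0,2.5,-6.5,0,1.5],[0,3,-7.8,0,1.8],[0,3.5,-9.1,0,2.1],[0,4,-10.4,0,2.4]]' 40
python3 -m jog '[[0,0.5,-1.3,0,0.3],[0,1,-2.6,0,0.6],[0,1.5,-3.9,0,0.9],[0,2,-5.2,0,1.2],[0,2.5,-6.5,0,1.5],[0,3,-7.8,0,1.8],[0,3.5,-9.1,0,2.1],[0,4,-10.4,0,2.4]]'
python3 -m jog '[[0,0.5,-1.3,0,0.3],[0,1,-2.6,0,0.6],[0,1.5,-3.9,0,0.9],[0,2,-5.2,0,1.2],[0,2.5,-6.5,0,1.5],[0,3,-7.8,0,1.8],[0,4,-10.4,0,1.8],[0,4,-10.4,0,1.8]]'
python3 -c "
from workcell import arm
s=arm.sense();print(s['t'],s['q'],s['eef_pos'],s['eef_rot'])"
```

```text
t: 0.77
eef_pos: [0.3507, 0.3108, 0.2389]
eef_rot: [-0.0, 0.08, 0.997, -0.0]
force: [0.3, 0.0, 0.8]
finger_gap: 0.0854
finger_force: 0.0
t: 1.43
eef_pos: [0.4508, 0.0508, 0.2391]
eef_rot: [-0.0, -0.046, 0.999, 0.0]
force: [0.8, 0.2, 0.4]
finger_gap: 0.0858
finger_force: 0.0
t: 2.1
eef_pos: [0.551, -0.2106, 0.2387]
eef_rot: [-0.0, -0.138, 0.99, -0.0]
force: [-0.1, 0.2, 0.1]
finger_gap: 0.0848
finger_force: 0.0
2.1 [-4.98294682e-01  1.37845974e-01  1.62164153e+00 -7.17339322e-04
  1.38214982e+00 -2.34619846e+00] [ 0.5510492  -0.21060095  0.23869184] [-2.27463647e-04 -1.38177462e-01  9.90407423e-01 -2.69959510e-04]
```

```bash
python3 -m jog '[[0,0,0.1,-1,0],[0,0,0.1,-2,0],[0,0,0.1,-3,0],[0,0,0.1,-4,0],[0,0,0.1,-5,0],[0,0,0.1,-5.8,0],[0,0,0.1,-6.4,0],[0,0,0.1,-7,0]]'
python3 -m jog '[[0,0,0,-0.4,0],[0,0,0,-0.7,0],[0,0,0,-0.88,0],[0,0,0,-0.88,0]]'
python3 - <<'E'
from workcell import arm
from h import *
fr={n:arm.grab_frame(n) for n in('top','side')}
a=cv2.resize(fr['top']['image'][170:260,300:390,::-1],None,fx=4.4,fy=4.4,interpolation=2);b=cv2.resize(fr['side']['image'][135:225,240:330,::-1],None,fx=4.4,fy=4.4,interpolation=2)
cv2.imwrite('pics/g1.png',np.hstack([a,b]))
E
```

```text
t: 2.77
eef_pos: [0.5498, -0.2045, 0.0624]
eef_rot: [-0.001, -0.139, 0.99, 0.001]
force: [-0.2, -0.1, -0.6]
finger_gap: 0.0854
finger_force: 0.0
t: 3.1
eef_pos: [0.5502, -0.2047, 0.0414]
eef_rot: [-0.001, -0.139, 0.99, 0.0]
force: [0.8, 0.7, 0.6]
finger_gap: 0.0852
finger_force: 0.0
```

View pics/g1.png

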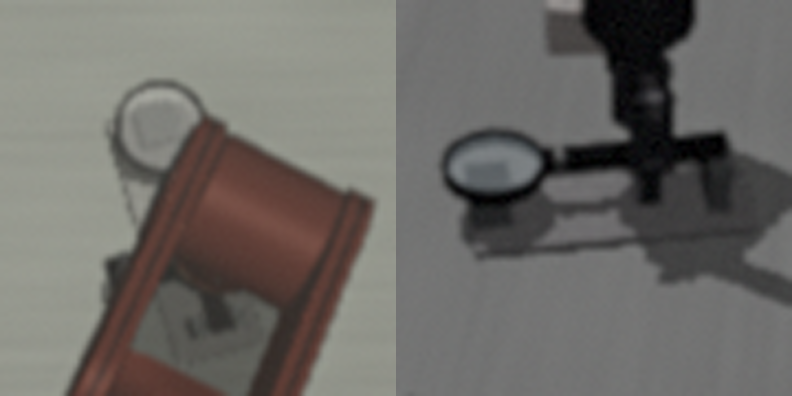

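The fingers straddle the handle (side crop x about 650, over the free span), clear of the saddle. I nudge y by -3 mm and close.

```bash
python3 -m jog '[[0,0,-0.12,0,0],[0.4,0,-0.12,0,0],[0.7,0,-0.12,0,0],[1,0,-0.12,0,0],[1,0,-0.12,0,0],[1,0,-0.12,0,0],[1,0,-0.12,0,0],[1,0,-0.12,0,0]]' 45
python3 -m jog '[[1,0,0,0,0],[1,0,0,0,0],[1,0,0,0,0],[1,0,0,0,0],[1,0,0,0,0]]'
```

```text
t: 3.87
eef_pos: [0.5509, -0.208, 0.0425]
eef_rot: [0.0, -0.139, 0.99, -0.0]
force: [1.0, -1.2, 1.4]
finger_gap: 0.0152
finger_force: 44.4
t: 4.28
eef_pos: [0.5509, -0.2081, 0.0425]
eef_rot: [0.0, -0.139, 0.99, -0.0]
force: [0.2, 0.1, 1.7]
finger_gap: 0.0153
finger_force: 44.4
```

```bash
python3 -m jog '[[1,0,0,0.2,0],[1,0,0,0.6,0],[1,0,0,1.2,0],[1,0,0,2,0],[1,0,0,2.8,0],[1,0,0,3.4,0],[1,0,0,3.8,0],[1,0,0,4,0]]'
python3 -m jog '[[1,-0.1,0.3,0,0],[1,-0.3,1,0,0],[1,-0.6,2,0,0],[1,-0.9,3,0,0],[1,-1.2,4,0,0],[1,-1.5,5,0,0],[1,-1.8,6,0,0],[1,-2.1,7,0,0]]'
python3 -m jog '[[1,-0.3,1,0,0],[1,-0.6,2,0,0],[1,-0.9,3,0,0],[1,-1.2,4,0,0],[1,-1.5,5,0,0],[1,-1.7,5.6,0,0],[1,-1.8,5.9,0,0],[1,-1.8,6,0,0]]'
python3 - <<'E'
from workcell import arm
from h import *
fr={n:arm.grab_frame(n) for n in('top','side')};
for n in fr: pickle.dump(fr[n],open(n+'2.pkl','wb'))
a=cv2.resize(fr['top']['image'][170:260,190:280,::-1],None,fx=4.4,fy=4.4,interpolation=2);b=cv2.resize(fr['side']['image'][205:295,225:315,::-1],None,fx=4.4,fy=4.4,interpolation=2)
cv2.imwrite('pics/g2.png',np.hstack([a,b]));print(arm.sense()['eef_pos'],arm.sense()['eef_rot'])
E
```

```text
t: 4.95
eef_pos: [0.5515, -0.2084, 0.1445]
eef_rot: [0.001, -0.139, 0.99, -0.001]
force: [-0.3, -1.0, -0.9]
finger_gap: 0.0149
finger_force: 43.9
t: 5.62
eef_pos: [0.4963, -0.0312, 0.1408]
eef_rot: [-0.001, -0.139, 0.99, 0.001]
force: [0.1, -0.4, -1.2]
finger_gap: 0.0152
finger_force: 44.0
t: 6.28
eef_pos: [0.4517, 0.1182, 0.1412]
eef_rot: [-0.001, -0.14, 0.99, 0.0]
force: [-0.1, 1.0, -1.9]
finger_gap: 0.0155
finger_force: 44.0
[0.45288481 0.11697153 0.14176745] [-4.16250046e-04 -1.39151026e-01  9.90271071e-01 -1.54155862e-04]
```

View pics/g2.png

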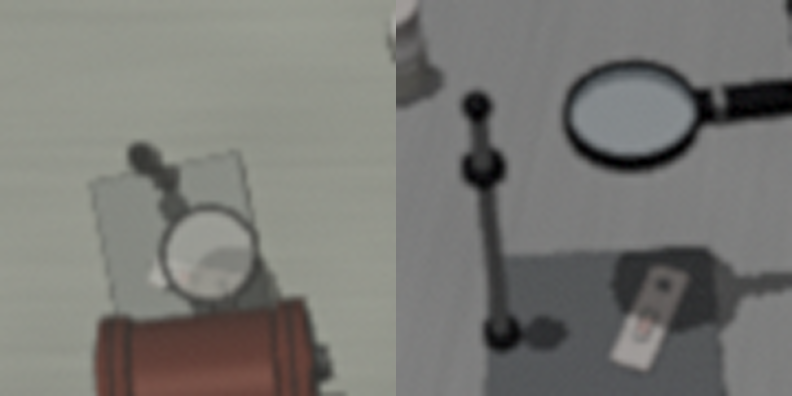

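```bash
cat > lens.py <<'E'
from m import *
import sys
np.set_printoptions(precision=4,suppress=True)
def rim(f,b,th,sel,inner=False):
    m=mask(f,*b,0,th); p,a=cont(m,b[0],b[1])
    q=p[sel(p)].astype(np.float32); return cv2.fitEllipse(cv2.convexHull(q)) , cv2.fitEllipse(q),a
def edgepts(f,c,r0,r1,angs):
    # sub-pixel dark-ring outer edge: strongest outward dark->bright gradient along rays
    g=cv2.GaussianBlur(cv2.cvtColor(f['image'],cv2.COLOR_RGB2GRAY).astype(np.float32),(0,0),.7);out=[]
    r=np.arange(r0,r1,.1)
    for a in np.radians(angs):
        x,y=c[0]+r*np.cos(a),c[1]+r*np.sin(a)
        v=cv2.remap(g,x.astype(np.float32)[None],y.astype(np.float32)[None],1)[0];i=np.argmax(np.gradient(v));out.append((x[i],y[i]))
    return np.array(out,np.float32)
def lens(T,S,ct,cs,X0):
    et=cv2.fitEllipse(edgepts(T,ct,8.5,14,range(170,365,5)))
    ps=edgepts(S,cs,9,19,list(range(40,325,5)));es=cv2.fitEllipse(ps)
    print('T',et,'S',es);return tri(T,et[0],S,es[0])
E
python3 - <<'E'
from lens import *
T=load('top2');S=load('side2')
X,e=lens(T,S,(237.3,227),(278,231),0);print(X,e)
# handle: expected axis of level lens, project vs seen in side
th=np.radians(15.9);d=np.array([np.cos(th),np.sin(th),0])
g=255-cv2.cvtColor(S['image'],cv2.COLOR_RGB2GRAY).astype(float)
for r in(.05,.06,.07,.08):
    u,v=proj(S,X-d*r);u=int(round(u));w=np.clip(g[int(v)-8:int(v)+9,u]-165,0,None);print(r,u,v,(w*np.arange(int(v)-8,int(v)+9)).sum()/w.sum())
E
```

```text
T ((237.0611572265625, 225.3828887939453), (20.068309783935547, 23.576581954956055), 100.5852279663086) S ((278.038818359375, 230.75933837890625), (25.22859001159668, 32.23986053466797), 88.92113494873047)
[0.5526 0.1436 0.1518] 0.005099303541103155
0.05 299 228.26759491207886 229.206008583691
0.06 303 227.78935619326623 227.91370558375635
0.07 307 227.31198262327976 227.3793677204659
0.08 311 226.83547185661897 227.02170283806345
```

```bash
cat >> lens.py <<'E'
def ring(f,c,r0,r1,angs):
    g=cv2.GaussianBlur(cv2.cvtColor(f['image'],cv2.COLOR_RGB2GRAY).astype(np.float32),(0,0),.5);out=[]
    r=np.arange(r0,r1,.1)
    for a in np.radians(angs):
        x,y=c[0]+r*np.cos(a),c[1]+r*np.sin(a)
        v=cv2.remap(g,x.astype(np.float32)[None],y.astype(np.float32)[None],1)[0];i=np.argmin(v);out.append((x[i],y[i]))
    return np.array(out,np.float32)
E
python3 - <<'E'
from lens import *
from scipy.optimize import least_squares
T0,S0,T,S=load('top'),load('side'),load('top2'),load('side2')
def circ(p):
    s=least_squares(lambda q:np.hypot(p[:,0]-q[0],p[:,1]-q[1])-q[2],[*p.mean(0),10],loss='soft_l1',f_scale=.3);return s.x,np.sqrt((s.fun**2).mean())
a=list(range(130,410,5))
for n,f,c,z in(('before',T0,(336.4,199),.053),('now',T,(237,227),.152)):
    p,r=circ(ring(f,c,8.5,12.5,a if n=='now' else list(range(180,400,5))));print(n,p,r,onz(f,p[0],p[1],z))
    tp=p
et=(tp[0],tp[1])
for lo,hi in((40,325),(60,300),(40,310)):
    es=cv2.fitEllipse(edgepts(S,(278,231),9,19,list(range(lo,hi,5))));print(es,tri(T,et,S,es[0]))
es=cv2.fitEllipse(edgepts(S0,(262.3,172.5),7,15,list(range(150,325,5))));print('S before',es,onz(S0,*es[0],.053))
E
```

```text
before [336.0603 198.6005  10.0092] 0.24392593368618057 [ 0.6471 -0.1834  0.053 ]
now [237.1932 227.6136  10.9856] 0.37286051969654077 [0.548  0.1435 0.152 ]
((278.038818359375, 230.75933837890625), (25.22859001159668, 32.23986053466797), 88.92113494873047) (array([0.5491, 0.1436, 0.1518]), np.float64(0.001999502531023063))
((277.6347961425781, 230.82102966308594), (25.208858489990234, 31.282957077026367), 90.54964447021484) (array([0.5495, 0.1436, 0.1516]), np.float64(0.0029070945333024875))
((277.8834533691406, 230.79147338867188), (25.228487014770508, 31.863290786743164), 89.76434326171875) (array([0.5492, 0.1436, 0.1517]), np.float64(0.002347096127838182))
S before ((261.1360168457031, 171.921142578125), (16.59358787536621, 23.401432037353516), 81.71050262451172) [ 0.6508 -0.186   0.053 ]
```

```bash
python3 -m jog '[[1,-0.05,0.2,0,0],[1,-0.15,0.5,0,0],[1,-0.25,0.9,0,0],[1,-0.3,1.1,0.02,0],[1,-0.35,1.25,0.02,0],[1,-0.35,1.25,0.02,0],[1,-0.35,1.25,0.02,0],[1,-0.35,1.25,0.02,0]]'
python3 - <<'E'
from workcell import arm
from lens import *
from scipy.optimize import least_squares
fr={n:arm.grab_frame(n) for n in('top','side')};T,S=fr['top'],fr['side']
for n in fr: pickle.dump(fr[n],open(n+'3.pkl','wb'))
def circ(p):
    s=least_squares(lambda q:np.hypot(p[:,0]-q[0],p[:,1]-q[1])-q[2],[*p.mean(0),10],loss='soft_l1',f_scale=.3);return s.x,np.sqrt((s.fun**2).mean())
X=[.540,.1752,.1523];pt=proj(T,X);ps=proj(S,X);print('expected',pt,ps)
c,r=circ(ring(T,pt,8.5,12.5,range(130,410,5)));print(c,r,onz(T,c[0],c[1],.1523))
es=cv2.fitEllipse(edgepts(S,ps,9,19,list(range(40,325,5))));print(es,tri(T,c[:2],S,es[0]));s=arm.sense();print(s['eef_pos'],s['eef_rot'],s['finger_force'],s['qd'])
# collar again + how lens offset compares with collar in side view
m=mask(S,235,235,20,18,0,65);m=cv2.morphologyEx(m,cv2.MORPH_OPEN,cv2.getStructuringElement(2,(40,40)));print(cv2.fitEllipse(cont(m,235,235)[0].astype(np.float32)))
a=cv2.resize(T['image'][170:260,190:280,::-1],None,fx=4.4,fy=4.4,interpolation=2);b=cv2.resize(S['image'][205:295,225:315,::-1],None,fx=4.4,fy=4.4,interpolation=2)
cv2.imwrite('pics/g3.png',np.hstack([a,b]))
E
```

```text
t: 7.05
eef_pos: [0.4445, 0.1482, 0.1428]
eef_rot: [0.0, -0.139, 0.99, -0.0]
force: [-0.4, -0.4, -1.8]
finger_gap: 0.015
finger_force: 44.0
expected (np.float64(227.22797584941287), np.float64(230.2908873126019)) (np.float64(280.4993974825416), np.float64(241.2625442775196))
[227.7863 229.8381  10.9119] 0.31115637828784454 [0.5414 0.1734 0.1523]
((279.9636535644531, 240.4704132080078), (26.29198455810547, 33.439178466796875), 88.54586029052734) (array([0.5414, 0.1734, 0.1527]), np.float64(6.084386469554018e-05))
[0.4446 0.1481 0.1428] [ 0.     -0.1386  0.9903 -0.    ] 44.0477728843689 [-0.0032 -0.0001 -0.0004  0.0021 -0.0008 -0.0005]
((244.51402282714844, 242.86219787597656), (9.496838569641113, 9.768742561340332), 14.960722923278809)
```

View pics/g3.png

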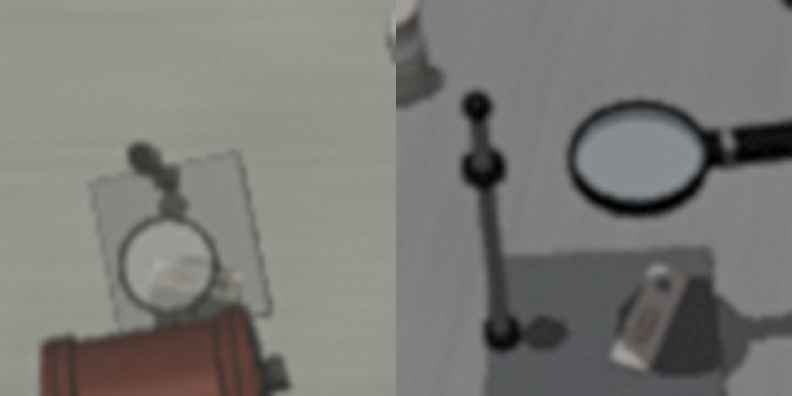

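The side view shows the lens level, held clear of the post, and the collar undisturbed at (244.5,242.9). The top view shows the rim centred at (227.8,229.8), about 2 mm off, so I make a last small correction.

```bash
python3 -m jog '[[1,-0.04,0.04,-0.02,0],[1,-0.04,0.04,-0.02,0],[1,-0.04,0.04,-0.02,0],[1,-0.04,0.04,-0.02,0],[1,-0.04,0.04,-0.02,0],[1,-0.04,0.04,-0.02,0]]'
python3 -m jog '[[1,0,0,0,0],[1,0,0,0,0],[1,0,0,0,0],[1,0,0,0,0],[1,0,0,0,0],[1,0,0,0,0]]'
python3 -c "
from workcell import arm
print(arm.job_done())"
```

```text
t: 7.65
eef_pos: [0.4435, 0.1492, 0.1424]
eef_rot: [0.0, -0.139, 0.99, -0.0]
force: [-0.3, -1.1, -1.4]
finger_gap: 0.0153
finger_force: 44.0
t: 8.15
eef_pos: [0.4435, 0.1492, 0.1423]
eef_rot: [-0.0, -0.139, 0.99, -0.0]
force: [-0.3, 0.5, -1.3]
finger_gap: 0.0154
finger_force: 44.0
the job is handed in; nothing more can be done
None
```

I handed the job in at about 8 s with the gripper holding the lens level and steady over the result window: by my camera measurements the glass is within about 1–2 mm of the window's centre and 1 mm of the collar's height. I took no new picture after the last 1 mm nudge, and no verdict came back.

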